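Bring the powder jar round on the reagent carousel and hold it there

TASK

A steel powder funnel has been left upside down over the turning knob of the reagent carousel: lift it off and stand it mouth-down, flat, in the white glassware tray without dropping it. Then turn the carousel by its knob until the squat wide-mouth powder jar stands squarely in the opening of the guard, leaving the bottles and everything else on the bench alone. Finish with the knob still firmly gripped, holding the carousel still so that a colleague can slide the jar out through the opening.

Things in the scene. Friction and masses are not known exactly. Their poses are not given: they have to be found in the camera images.
- carousel_base: fixed foot of the reagent carousel, 256 mm across, with an upright aluminium guard wall (253 mm outside diameter, 4 mm thick, top 64 mm above the bench) round the turning tray. Its one opening, 90 mm wide, faces away from the robot, with a ledge 23 mm high reaching 150 mm from the axis. Origin: on the carousel's vertical axis at bench height; +x points out through the opening's middle, z up
- opening (a point): the place behind the middle of the guard's opening where the powder jar has to stand: 85 mm from the carousel's axis (the radius at which the jars stand), at the height of the turning tray's upper face, 24 mm above the bench. Fixed to the foot
- carousel: turning part: dark tray 234 mm across, six radial fins (26 mm high) making six compartments 60 degrees apart, hub 80 mm across and 30 mm high, steel column 20 mm across carrying the knob. Turns endlessly either way about its vertical axis with light bearing friction (0.06 N m) and stays where left. Origin: on the axis, 18 mm above the bench, under the 6 mm tray; its x axis points through the middle of a compartment
- knob: black fluted round turning knob on top of the column, fixed to the turning part, 40 mm across and 28 mm high. Origin: on the axis at the knob's underside, 164 mm above the bench; its top is 192 mm above the bench. Hidden under the funnel at the start. The tallest bottle tops are 136 mm above the bench, 71 to 99 mm from the axis
- knob_grip (a point): point on the carousel's axis at half the knob's height, 178 mm above the bench
- powder_jar: the wanted jar: squat white wide-mouth jar, body 62 mm across, blue screw lid 58 mm across (nearly as wide as the jar), 72 mm tall; loose, standing in one compartment about 85 mm from the axis. Origin: centre of its underside, z up. All the other containers on the carousel are taller, with a lid only 28 mm across
- bottle0: white narrow-neck bottle 112 mm tall, 52 mm across, with a blue screw cap 28 mm across; loose, standing in a compartment of the carousel. Origin: centre of its underside, z up
- bottle1: white narrow-neck bottle 112 mm tall, 52 mm across, with a blue screw cap 28 mm across; loose, standing in a compartment of the carousel. Origin: centre of its underside, z up
- bottle2: white narrow-neck bottle 95 mm tall, 48 mm across, with a blue screw cap 28 mm across; loose, standing in a compartment of the carousel. Origin: centre of its underside, z up
- bottle3: white narrow-neck bottle 112 mm tall, 52 mm across, with a blue screw cap 28 mm across; loose, standing in a compartment of the carousel. Origin: centre of its underside, z up
- bottle4: white narrow-neck bottle 95 mm tall, 48 mm across, with a blue screw cap 28 mm across; loose, standing in a compartment of the carousel. Origin: centre of its underside, z up
- funnel: steel powder funnel, 70 to 120 g, at first upside down over the knob, stem up. Origin: centre of its mouth; z points from the mouth along the stem. Mouth 80 mm across, 8 mm straight rim, cone up to 40 mm from the mouth, straight stem 22 mm across from 40 to 82 mm from the mouth. At first the mouth is about 27 mm below the knob's top: lift it at least 30 mm to clear the knob
- glass_tray: white plastic glassware tray, empty, fixed on the bench, to the robot's left or right of the carousel: 200 mm long (its own x) by 160 mm wide (its own y) by 18 mm high, walls and floor 4 mm thick. Origin: centre of its underside at bench height; the floor on which the funnel must stand is 4 mm above it
- balance: white laboratory balance, 210 x 165 mm, 80 mm high to the glass on its round pan, fixed on the bench on the other side of the carousel. Origin: centre of its underside. Bystander
- beaker: glass beaker, 71 mm across, 90 mm tall, loose, beyond the carousel to one side. Origin: centre of its underside. Bystander
- cylinder: glass measuring cylinder, 164 mm tall, 29 mm across at the top, on a blue foot 64 mm across, loose, beyond the carousel to the other side. Origin: centre of its underside. Bystander
Mind the look-alikes: they are no part of the job. Leave any orange or yellow look-alike of the bottle3 alone. Leave any orange look-alike of the bottle0 alone.

How it is judged:
By the outcome, as a careful person would: the job done as asked, in the order asked, and still so for the second after the job is handed in, while the arm keeps its last pose, push and grip.
It also fails if it takes over 67 s, if anything falls off the work surface, if the arm or the gripper's body presses on something with over 40 N, if the wrist force passes 120 N, or if a joint passes its speed limit or range.

ROBOT

A 6-joint arm with a two-finger parallel gripper is mounted at the origin on the work surface. World frame = base frame: x ahead of the robot, y to its left, z up, the work surface at z = 0. Lengths are in m, angles in rad, forces in N, time in s.
With the tool pointing down it reaches from about 0.25 to 0.775 m from the base axis. Payload 4 kg.
Tool frame: the origin (TCP) lies on the centre line of the jaws, within the pads' length; the fingertips stand 22 mm ahead of it and the grasp point (between the pads) lies 3 mm ahead of it; z points along the fingers, y is the direction in which the jaws open and shut (so a half turn about z gives the same grasp; the last joint's range is limited). The gripper opens to 85 mm and grips with 20 to 120 N. Pads are 22 mm wide; open, the fingers measure 114 mm over their backs; the gripper's body (76 mm by 85 mm) begins 54 mm behind the grasp point. The pads swing forward as they close: fully open they stand 13 mm farther back than shut.
Start: joints at [-1.439, 0.087, 1.371, -0, 1.684, -0.103], TCP at [0.128, -0.535, 0.253] pointing down, gripper open.
Joint ranges: [-3.1, 3.1], [-0.76, 2.03], [0.27, 2.55], [-1.08, 4.22], [0.17, 2.65], [-2.57, 2.57]. Speed limits (rad/s): [2.79, 2.79, 3.14, 3.14, 3.14, 3.14].

INTERFACE

Orientations are given as a rotation vector (axis times angle).
In Python, from workcell import * gives the robot as it stands.
- The arm moves only by the shell command python3 -m inch 'ROWS' [FORCE]. ROWS is JSON, a list of rows, each an object with "travel": the shift along the tool's x, y, z in mm, a list of three; "rot": the turn, a rotation vector about the tool's x, y, z in degrees, a list of three; "jaw": the opening, from 0 (shut) to 1 (fully open). In form: [{"travel": [tx, ty, tz], "rot": [rx, ry, rz], "jaw": jaw}, ...]. A call has 1 to 20 rows; each row is the pose to reach, as a shift and turn from the pose commanded when the call began, along the tool's axes at that moment; what a row does not reach only later rows make up. A row lasts 1/12 s, in which the tool goes at most 41.7 mm and 7.16 degrees, less where a joint would pass 70% of its speed; a pose out of reach is approached as far as the arm can. A call with a gripper value outside its range is refused whole. The fingers move at their own pace and stop on an object; FORCE is the grip in N (left out, the last holds). Time passes only in rows, so rows that repeat a pose let the fingers close. It gives the time, the measured TCP pose, the force and the opening at its end, in the units of the state.
- read_state(): the state, without advancing time (a new reading comes with each control period).
- read_camera(name): name is "side" or "top"; returns a dict with "image" (480x640x3 uint8, red, green, blue), "mtx" (3x3 intrinsics, pixels), "k1" (the pictures are not rectified: a ray, as slopes to the right and down, at radius r is drawn at 1 + k1 r^2 times it, then the intrinsics apply), "camera_from_world" (4x4, takes a point from world to camera coordinates). Camera axes: x right, y down, z forward; pixel columns grow to the right and rows downward; lengths in m; the calibration is good to about 2 mm. A picture is of the moment at which its call begins. There is no depth.
- finish_job(): hands the job in, once; it reports no verdict.
The state is a dict: "time": time; "joints": joint angles; "joint_velocities": joint speeds; "tau": joint torques, N m; "position": TCP position; "orientation": TCP orientation; "force": force on the tool from outside, world axes, zero at the start; "torque": the same for the moment, N m; "opening": finger opening in m.
Only numpy, scipy, OpenCV 4.12 (cv2) and the standard library are available. Lean on these libraries where they do the work, as an engineer would, in place of code of your own. Each camera call takes 0.05 s, during which the arm holds its last target. There are 200 camera calls.

## Working session

There is one attempt and no reset: what is moved stays moved. The work goes in short steps, Python scripts to look and compute and a shell command to move; the robot and the scene stay as the last step left them, time stands still between calls to the robot, and variables do not carry over. Pictures are saved under pics/ and viewed, about 8 in all and at most 12, crops included, and the job is handed in when it is done.

```bash
ls; mkdir -p pics; cat > h.py <<'E'
from workcell import *
import numpy as np, cv2
from scipy.spatial.transform import Rotation as R
def ray(c,u,v):
    K=c["mtx"];x=(u-K[0][2])/K[0][0];y=(v-K[1][2])/K[1][1]
    rd=np.hypot(x,y);r=rd
    for _ in range(30): r=rd/(1+c["k1"]*r*r)
    s=r/rd if rd>0 else 1
    T=np.array(c["camera_from_world"]);d=T[:3,:3].T@np.array([x*s,y*s,1]);o=-T[:3,:3].T@T[:3,3]
    return o,d
def onz(c,u,v,z):
    o,d=ray(c,u,v);return o+d*(z-o[2])/d[2]
def proj(c,p):
    T=np.array(c["camera_from_world"]);q=T[:3,:3]@np.array(p)+T[:3,3];x,y=q[:2]/q[2];f=1+c["k1"]*(x*x+y*y);K=c["mtx"]
    return K[0][0]*x*f+K[0][2],K[1][1]*y*f+K[1][2]
def snap(n,f):
    c=read_camera(n);c["mtx"]=np.array(c["mtx"]);cv2.imwrite(f"pics/{f}.png",cv2.cvtColor(c["image"],cv2.COLOR_RGB2BGR));return c
E
python3 - <<'E'
from h import *
for n in("top","side"):
    c=snap(n,n+"0");print(n,c["mtx"].tolist(),c["k1"],np.round(ray(c,320,240),3).tolist())
s=read_state();print(s["time"],s["position"],s["orientation"],s["opening"],R.from_rotvec(s["orientation"]).as_matrix().round(3).tolist())
E
```

```text
pics
top [[489.3036964828758, 0.0, 325.66608165966016], [0.0, 489.3036964828758, 247.30616484295797], [0.0, 0.0, 1.0]] -0.06168933014985303 [[0.378, -0.004, 0.954], [0.236, 0.011, -0.972]]
side [[504.12707089322066, 0.0, 318.68924126260356], [0.0, 504.12707089322066, 239.61781112175626], [0.0, 0.0, 1.0]] -0.08713933755546292 [[0.45, -0.91, 0.867], [0.11, 0.779, -0.617]]
0.1 [ 0.12789913 -0.53449858  0.25223432] [-3.11794102e+00 -3.67694999e-01  4.46855981e-05] 0.0853359171632678 [[0.973, 0.233, -0.0], [0.233, -0.973, 0.002], [0.0, -0.002, -1.0]]
```

View pics/top0.png

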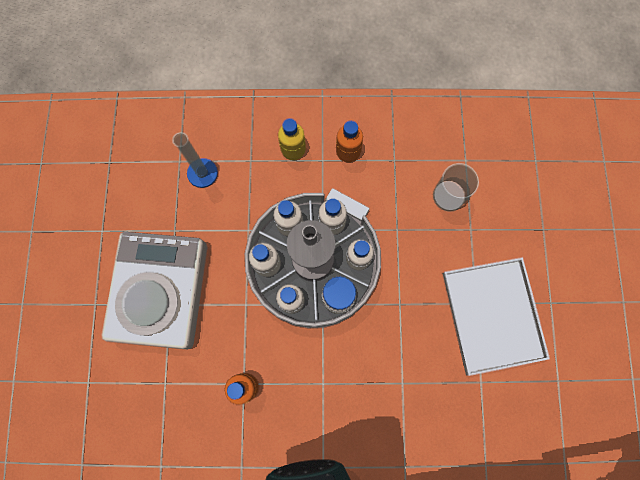

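View pics/side0.png

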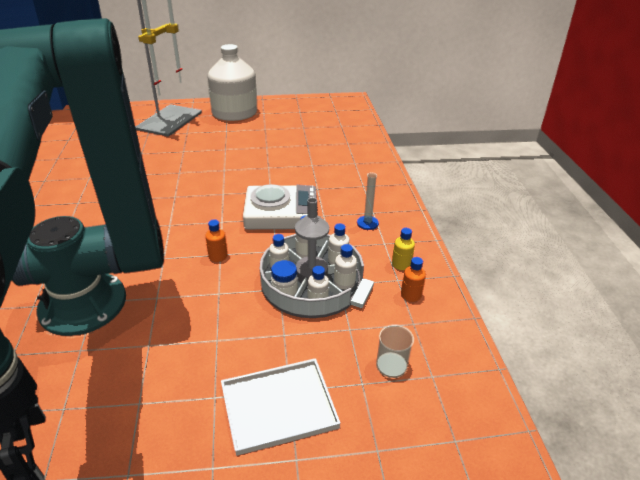

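The top view shows the carousel centred near (314,260), with the funnel stem top at (310,232). The jar's wide blue lid is at (339,294), the ledge (opening) near (347,205), and the tray around (496,316) on the robot's right. The side view agrees: jar lid at (285,270), stem top near (312,195).

```bash
python3 - <<'E'
from h import *
from scipy.optimize import least_squares
c=snap("top","t1");im=c["image"];hsv=cv2.cvtColor(im,cv2.COLOR_RGB2HSV)
non=((hsv[...,1]<110)*255).astype(np.uint8)
blue=cv2.inRange(hsv,(100,120,80),(125,255,255))
m=cv2.morphologyEx(non|blue,cv2.MORPH_OPEN,np.ones((5,5)))
cs,_=cv2.findContours(m,cv2.RETR_EXTERNAL,cv2.CHAIN_APPROX_NONE)
for k in cs:
    if cv2.pointPolygonTest(k,(314,300),False)>=0: car=k[:,0,:]
    if cv2.pointPolygonTest(k,(496,316),False)>=0: tr=k
P=np.array([onz(c,u,v,0.064)[:2] for u,v in car if v<262])
f=lambda q:np.hypot(P[:,0]-q[0],P[:,1]-q[1])-.1265
s=least_squares(f,[.6,0],loss="cauchy",f_scale=.001);a=s.x;print("axis",a,np.median(abs(f(a))))
r,w,h=cv2.minAreaRect(tr)[0],0,0
box=cv2.boxPoints(cv2.minAreaRect(tr));B=np.array([onz(c,*p,0.018)[:2] for p in box]);print("tray",B.round(3).tolist(),B.mean(0),[np.linalg.norm(B[i]-B[i-1]).round(3) for i in range(4)])
n,_,st,ce=cv2.connectedComponentsWithStats(blue)
for i in range(1,n):
    if st[i,4]>60:
        z=.096 if st[i,4]>500 else .136
        p=onz(c,*ce[i],z)[:2]-a;print(ce[i].round(1),st[i,4],"r",np.hypot(*p).round(4),"ang",np.degrees(np.arctan2(p[1],p[0])).round(1))
# ledge: bright, near (347,205)
l=cv2.inRange(hsv,(0,0,190),(180,60,255));l[:180]=0;l[225:]=0;l[:,:325]=0;l[:,375:]=0
ls,_=cv2.findContours(l,cv2.RETR_EXTERNAL,cv2.CHAIN_APPROX_NONE);L=max(ls,key=cv2.contourArea)
b=cv2.boxPoints(cv2.minAreaRect(L));Q=np.array([onz(c,*p,.023)[:2] for p in b]);print("ledge px",b.round(1).tolist())
for q in Q-a: print(np.hypot(*q).round(4),np.degrees(np.arctan2(q[1],q[0])).round(1))
# stem top dark bore
g=cv2.cvtColor(im,cv2.COLOR_RGB2GRAY);cv2.imwrite("pics/crop.png",cv2.resize(cv2.cvtColor(im,cv2.COLOR_RGB2BGR)[180:340,230:400],None,fx=3.5,fy=3.5,interpolation=cv2.INTER_CUBIC))
print("pred stem top",proj(c,[*a,.247]),"opp",onz(c,310,232,.247))
d=snap("side","s1");print("side axis .064",proj(d,[*a,.064]),"stem",proj(d,[*a,.247]))
E
```

```text
axis [0.56031962 0.02025303] 0.000886015026159287
tray [[0.54, -0.23], [0.578, -0.398], [0.372, -0.427], [0.338, -0.266]] [ 0.45689482 -0.33012533] [np.float64(0.205), np.float64(0.172), np.float64(0.208), np.float64(0.165)]
[289.2 125.1] 146 r 0.2353 ang 10.0
[350.5 127.2] 145 r 0.2377 ang -17.4
[202.8 174.3] 465 r 0.2376 ang 54.7
[332.6 205.6] 173 r 0.0859 ang -25.6
[285.5 207.5] 176 r 0.0871 ang 31.2
[361.4 247.7] 177 r 0.086 ang -88.8
[259.9 251.7] 184 r 0.088 ang 92.9
[339.1 292.4] 836 r 0.0846 ang -145.4
[288.  294.7] 192 r 0.0876 ang 153.7
[234.7 390.5] 205 r 0.2649 ang 152.2
ledge px [[315.79998779296875, 216.5], [331.5, 187.60000610351562], [368.70001220703125, 207.6999969482422], [353.0, 236.60000610351562]]
0.0912 -3.5
0.1558 -13.7
0.1552 -45.5
0.0929 -57.7
pred stem top (np.float64(309.0694296249821), np.float64(232.73511438312318)) opp [0.5614459  0.01886819 0.247     ]
side axis .064 (np.float64(310.90702838113486), np.float64(261.7402737557745)) stem (np.float64(311.4448630241581), np.float64(199.13685380373087))
```

View pics/crop.png

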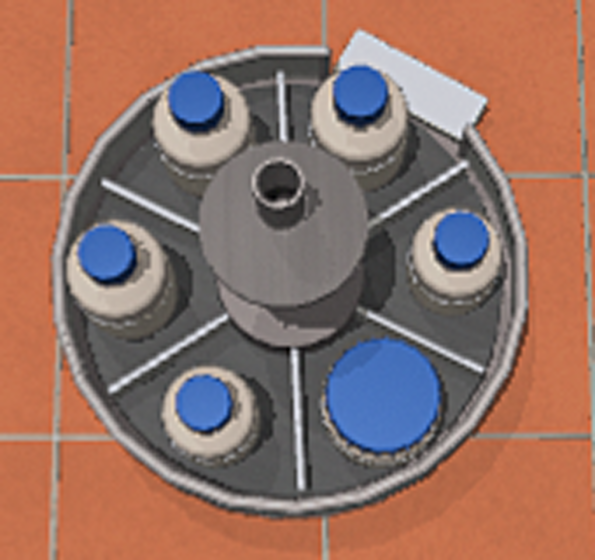

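The opening faces about -29.6° and the jar sits at -145.4°, so the carousel needs about +116°. First I move above the funnel.

```bash
python3 -m inch '[{"travel":[0,0,-40],"rot":[0,0,0],"jaw":1},{"travel":[0,0,-60],"rot":[0,0,0],"jaw":1},{"travel":[550,-438,-60],"rot":[0,0,0],"jaw":1},{"travel":[550,-438,-60],"rot":[0,0,0],"jaw":1},{"travel":[550,-438,-60],"rot":[0,0,0],"jaw":1},{"travel":[550,-438,-60],"rot":[0,0,0],"jaw":1},{"travel":[550,-438,-60],"rot":[0,0,0],"jaw":1},{"travel":[550,-438,-60],"rot":[0,0,0],"jaw":1},{"travel":[550,-438,-60],"rot":[0,0,0],"jaw":1},{"travel":[550,-438,-60],"rot":[0,0,0],"jaw":1},{"travel":[550,-438,-60],"rot":[0,0,0],"jaw":1},{"travel":[550,-438,-60],"rot":[0,0,0],"jaw":1},{"travel":[550,-438,-60],"rot":[0,0,0],"jaw":1},{"travel":[550,-438,-60],"rot":[0,0,0],"jaw":1},{"travel":[550,-438,-60],"rot":[0,0,0],"jaw":1},{"travel":[550,-438,-60],"rot":[0,0,0],"jaw":1},{"travel":[550,-438,-60],"rot":[0,0,0],"jaw":1},{"travel":[550,-438,-60],"rot":[0,0,0],"jaw":1},{"travel":[550,-438,-60],"rot":[0,0,0],"jaw":1},{"travel":[550,-438,-60],"rot":[0,0,0],"jaw":1}]' 40
```

```text
time: 1.87
position: [0.5634, 0.0243, 0.3111]
orientation: [-3.115, -0.379, 0.002]
force: [-0.7, -0.7, -0.1]
opening: 0.0858
```

```bash
python3 -m inch '[{"travel":[0,0,0],"rot":[0,0,0],"jaw":1},{"travel":[0,0,0],"rot":[0,0,0],"jaw":1},{"travel":[0,0,0],"rot":[0,0,0],"jaw":1},{"travel":[0,0,20],"rot":[0,0,0],"jaw":1},{"travel":[0,0,40],"rot":[0,0,0],"jaw":1},{"travel":[0,0,55],"rot":[0,0,0],"jaw":1},{"travel":[0,0,68],"rot":[0,0,0],"jaw":1},{"travel":[0,0,78],"rot":[0,0,0],"jaw":1},{"travel":[0,0,78],"rot":[0,0,0],"jaw":1},{"travel":[0,0,78],"rot":[0,0,0],"jaw":1}]' 40; python3 - <<'E'
from h import *
s=read_state();print(s["position"],s["time"],s["force"])
c=snap("side","s2");u,v=map(int,proj(c,[.56,.02,.22]));i=cv2.cvtColor(c["image"],cv2.COLOR_RGB2BGR)[v-90:v+90,u-100:u+100];cv2.imwrite("pics/s2c.png",cv2.resize(i,None,fx=3,fy=3))
E
```

```text
time: 2.7
position: [0.5605, 0.0182, 0.2354]
orientation: [3.12, 0.366, -0.0]
force: [0.4, -0.6, 0.2]
opening: 0.0855
[0.56054128 0.01818676 0.23541182] 2.7 [ 0.42051549 -0.55049193  0.16671045]
```

View pics/s2c.png

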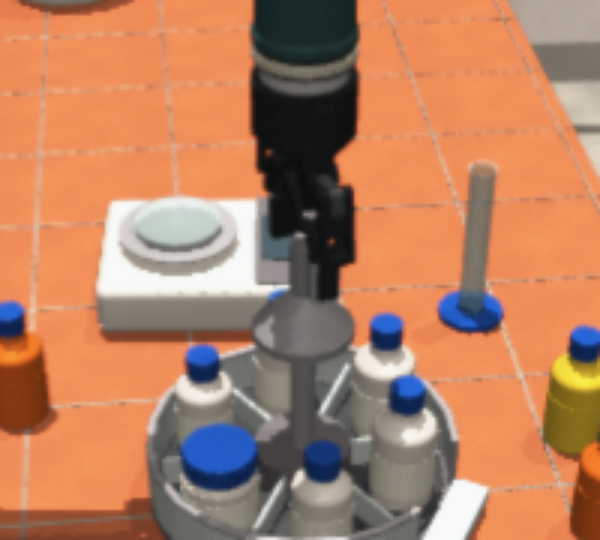

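The side crop shows the fingers on either side of the stem (stem about x=303, near finger about 328), tips above the cone. Closing now.

```bash
python3 -m inch '[{"travel":[0,0,0],"rot":[0,0,0],"jaw":0.5},{"travel":[0,0,0],"rot":[0,0,0],"jaw":0.4},{"travel":[0,0,0],"rot":[0,0,0],"jaw":0.3},{"travel":[0,0,0],"rot":[0,0,0],"jaw":0.2},{"travel":[0,0,0],"rot":[0,0,0],"jaw":0},{"travel":[0,0,0],"rot":[0,0,0],"jaw":0},{"travel":[0,0,0],"rot":[0,0,0],"jaw":0},{"travel":[0,0,0],"rot":[0,0,0],"jaw":0},{"travel":[0,0,0],"rot":[0,0,0],"jaw":0},{"travel":[0,0,0],"rot":[0,0,0],"jaw":0}]' 50
```

```text
time: 3.58
position: [0.5612, 0.0189, 0.2357]
orientation: [3.119, 0.368, 0.001]
force: [-0.2, -1.6, 2.4]
opening: 0.0205
```

```bash
python3 -m inch '[{"travel":[0,0,-8],"rot":[0,0,0],"jaw":0},{"travel":[0,0,-18],"rot":[0,0,0],"jaw":0},{"travel":[0,0,-30],"rot":[0,0,0],"jaw":0},{"travel":[0,0,-42],"rot":[0,0,0],"jaw":0},{"travel":[0,0,-54],"rot":[0,0,0],"jaw":0},{"travel":[0,0,-66],"rot":[0,0,0],"jaw":0},{"travel":[0,0,-76],"rot":[0,0,0],"jaw":0},{"travel":[0,0,-80],"rot":[0,0,0],"jaw":0},{"travel":[0,0,-80],"rot":[0,0,0],"jaw":0},{"travel":[0,0,-80],"rot":[0,0,0],"jaw":0}]' 50;  python3 - <<'E'
from h import *
s=read_state();print(s["position"],s["opening"],s["force"])
c=snap("side","s3");u,v=map(int,proj(c,[.56,.02,.22]));i=cv2.cvtColor(c["image"],cv2.COLOR_RGB2BGR)[v-90:v+90,u-100:u+100];cv2.imwrite("pics/s3c.png",cv2.resize(i,None,fx=3,fy=3))
E
```

```text
time: 4.42
position: [0.561, 0.019, 0.3153]
orientation: [3.12, 0.368, -0.0]
force: [-0.9, -0.8, -1.2]
opening: 0.0204
[0.56097575 0.01902466 0.3152742 ] 0.020427520516660826 [-0.922769   -0.77314402 -1.20119046]
```

View pics/s3c.png

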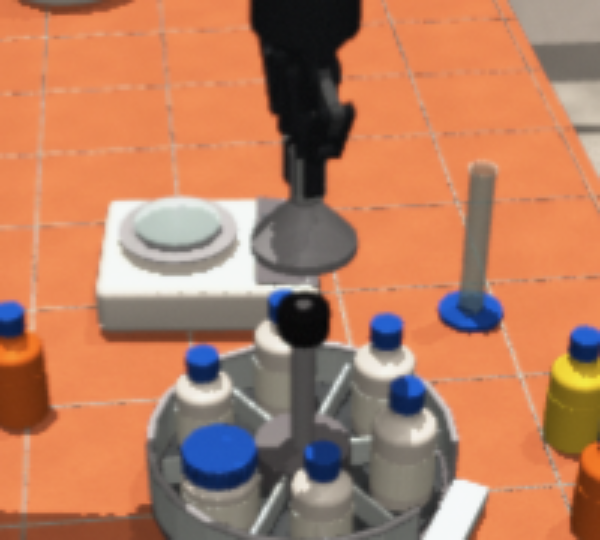

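The funnel is in the grip, upright and clear of the knob (knob top at about (303,305) in the crop). Moving to the tray.

```bash
python3 -m inch '[{"travel":[-6,10,0],"rot":[0,0,0],"jaw":0},{"travel":[-18,30,0],"rot":[0,0,0],"jaw":0},{"travel":[-30,52,0],"rot":[0,0,0],"jaw":0},{"travel":[-44,76,0],"rot":[0,0,0],"jaw":0},{"travel":[-58,100,0],"rot":[0,0,0],"jaw":0},{"travel":[-72,125,0],"rot":[0,0,0],"jaw":0},{"travel":[-87,150,0],"rot":[0,0,0],"jaw":0},{"travel":[-101,175,0],"rot":[0,0,0],"jaw":0},{"travel":[-116,200,0],"rot":[0,0,0],"jaw":0},{"travel":[-130,225,0],"rot":[0,0,0],"jaw":0},{"travel":[-145,250,0],"rot":[0,0,0],"jaw":0},{"travel":[-159,275,0],"rot":[0,0,0],"jaw":0},{"travel":[-172,297,0],"rot":[0,0,0],"jaw":0},{"travel":[-180,310,0],"rot":[0,0,0],"jaw":0},{"travel":[-182,315,0],"rot":[0,0,0],"jaw":0},{"travel":[-182,315,0],"rot":[0,0,0],"jaw":0},{"travel":[-182,315,0],"rot":[0,0,0],"jaw":0}]' 50
python3 -m inch '[{"travel":[0,0,15],"rot":[0,0,0],"jaw":0},{"travel":[0,0,40],"rot":[0,0,0],"jaw":0},{"travel":[0,0,65],"rot":[0,0,0],"jaw":0},{"travel":[0,0,90],"rot":[0,0,0],"jaw":0},{"travel":[0,0,115],"rot":[0,0,0],"jaw":0},{"travel":[0,0,140],"rot":[0,0,0],"jaw":0},{"travel":[0,0,165],"rot":[0,0,0],"jaw":0},{"travel":[0,0,185],"rot":[0,0,0],"jaw":0},{"travel":[0,0,200],"rot":[0,0,0],"jaw":0},{"travel":[0,0,210],"rot":[0,0,0],"jaw":0},{"travel":[0,0,215],"rot":[0,0,0],"jaw":0},{"travel":[0,0,215],"rot":[0,0,0],"jaw":0},{"travel":[0,0,215],"rot":[0,0,0],"jaw":0}]' 50
python3 - <<'E'
from h import *
for n in("side","top"):
    c=snap(n,n+"4");u,v=map(int,proj(c,[.457,-.33,.05]));i=cv2.cvtColor(c["image"],cv2.COLOR_RGB2BGR)[max(0,v-90):v+90,u-100:u+100];cv2.imwrite(f"pics/{n}4c.png",cv2.resize(i,None,fx=2,fy=2))
a,b=[cv2.imread(f"pics/{n}4c.png") for n in("side","top")];h=min(len(a),len(b));cv2.imwrite("pics/c4.png",np.hstack([a[:h],b[:h]]))
E
```

```text
time: 5.88
position: [0.457, -0.3294, 0.3148]
orientation: [-3.119, -0.367, 0.001]
force: [0.3, 0.4, -1.1]
opening: 0.021
time: 6.97
position: [0.4578, -0.3296, 0.1012]
orientation: [3.119, 0.369, 0.002]
force: [-0.5, -0.5, -0.8]
opening: 0.0205
```

View pics/c4.png

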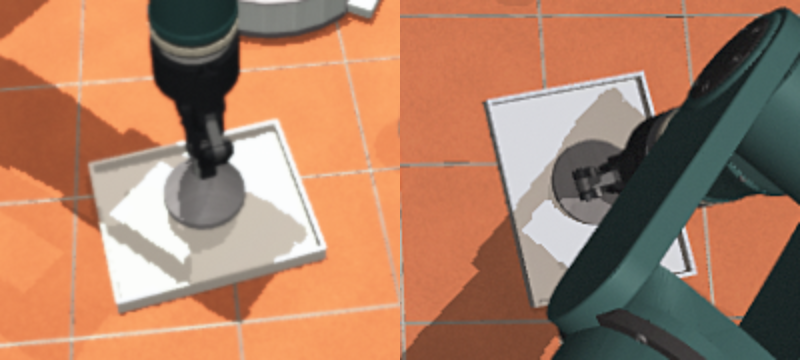

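The funnel hangs level above the tray's middle in both views. I lower it gently, about 26 mm to go.

```bash
python3 -m inch '[{"travel":[0,0,8],"rot":[0,0,0],"jaw":0},{"travel":[0,0,14],"rot":[0,0,0],"jaw":0},{"travel":[0,0,18],"rot":[0,0,0],"jaw":0},{"travel":[0,0,20],"rot":[0,0,0],"jaw":0},{"travel":[0,0,22],"rot":[0,0,0],"jaw":0},{"travel":[0,0,23],"rot":[0,0,0],"jaw":0},{"travel":[0,0,23],"rot":[0,0,0],"jaw":0},{"travel":[0,0,23],"rot":[0,0,0],"jaw":0}]' 50
```

```text
time: 7.73
position: [0.4573, -0.3298, 0.0774]
orientation: [3.12, 0.368, 0.0]
force: [1.1, -0.3, -1.1]
opening: 0.0211
```

```bash
python3 -m inch '[{"travel":[0,0,1],"rot":[0,0,0],"jaw":0},{"travel":[0,0,2],"rot":[0,0,0],"jaw":0},{"travel":[0,0,2],"rot":[0,0,0],"jaw":0}]' 40
```

```text
time: 7.98
position: [0.4572, -0.3297, 0.0752]
orientation: [3.12, 0.368, -0.0]
force: [0.6, -0.2, -0.2]
opening: 0.0213
```

```bash
python3 -m inch '[{"travel":[0,0,1],"rot":[0,0,0],"jaw":0},{"travel":[0,0,1],"rot":[0,0,0],"jaw":0},{"travel":[0,0,1],"rot":[0,0,0],"jaw":0}]' 30
```

```text
time: 8.23
position: [0.4574, -0.3299, 0.0747]
orientation: [3.119, 0.368, 0.001]
force: [-0.3, -0.2, 0.5]
opening: 0.0208
```

```bash
python3 -m inch '[{"travel":[0,0,1],"rot":[0,0,0],"jaw":0},{"travel":[0,0,1],"rot":[0,0,0],"jaw":0},{"travel":[0,0,1],"rot":[0,0,0],"jaw":0}]' 25
```

```text
time: 8.48
position: [0.4575, -0.33, 0.0745]
orientation: [3.119, 0.368, 0.001]
force: [-1.0, 0.6, 5.1]
opening: 0.0206
```

Contact (5 N up). I release slowly and rise.

```bash
python3 -m inch '[{"travel":[0,0,0],"rot":[0,0,0],"jaw":0.3},{"travel":[0,0,0],"rot":[0,0,0],"jaw":0.4},{"travel":[0,0,0],"rot":[0,0,0],"jaw":0.6},{"travel":[0,0,0],"rot":[0,0,0],"jaw":0.8},{"travel":[0,0,0],"rot":[0,0,0],"jaw":1},{"travel":[0,0,0],"rot":[0,0,0],"jaw":1},{"travel":[0,0,0],"rot":[0,0,0],"jaw":1},{"travel":[0,0,-8],"rot":[0,0,0],"jaw":1},{"travel":[0,0,-25],"rot":[0,0,0],"jaw":1},{"travel":[0,0,-55],"rot":[0,0,0],"jaw":1},{"travel":[0,0,-90],"rot":[0,0,0],"jaw":1},{"travel":[0,0,-130],"rot":[0,0,0],"jaw":1},{"travel":[0,0,-170],"rot":[0,0,0],"jaw":1},{"travel":[0,0,-210],"rot":[0,0,0],"jaw":1},{"travel":[0,0,-210],"rot":[0,0,0],"jaw":1},{"travel":[0,0,-210],"rot":[0,0,0],"jaw":1}]' 25
python3 -m inch '[{"travel":[40,-40,0],"rot":[0,0,0],"jaw":1},{"travel":[40,-80,0],"rot":[0,0,0],"jaw":1},{"travel":[40,-80,0],"rot":[0,0,0],"jaw":1},{"travel":[40,-80,0],"rot":[0,0,0],"jaw":1}]'
python3 - <<'E'
from h import *
print(read_state()["position"])
for n in("side","top"):
    c=snap(n,n+"5");u,v=map(int,proj(c,[.457,-.33,.05]));i=cv2.cvtColor(c["image"],cv2.COLOR_RGB2BGR)[max(0,v-90):v+90,u-100:u+100];cv2.imwrite(f"pics/{n}5c.png",cv2.resize(i,None,fx=2,fy=2))
a,b=[cv2.imread(f"pics/{n}5c.png") for n in("side","top")];h=min(len(a),len(b));cv2.imwrite("pics/c5.png",np.hstack([a[:h],b[:h]]))
E
```

```text
time: 9.82
position: [0.4582, -0.3306, 0.2884]
orientation: [3.113, 0.367, 0.01]
force: [-0.2, 0.8, -0.7]
opening: 0.0855
time: 10.15
position: [0.4772, -0.2398, 0.2822]
orientation: [-3.117, -0.374, 0.003]
force: [-0.1, -0.3, 1.1]
opening: 0.086
[ 0.47720715 -0.23977351  0.28215802]
```

View pics/c5.png

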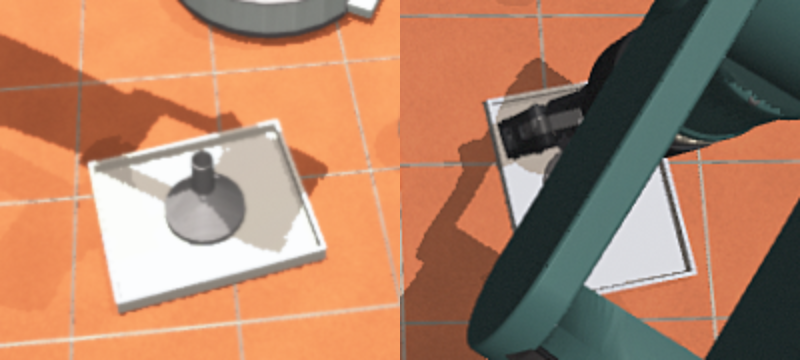

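The funnel stands flat in the tray, upright. Now to the knob.

```bash
python3 -m inch '[{"travel":[20,-33,0],"rot":[0,0,0],"jaw":1},{"travel":[40,-66,0],"rot":[0,0,0],"jaw":1},{"travel":[60,-100,0],"rot":[0,0,0],"jaw":1},{"travel":[80,-134,0],"rot":[0,0,0],"jaw":1},{"travel":[100,-168,0],"rot":[0,0,0],"jaw":1},{"travel":[120,-200,0],"rot":[0,0,0],"jaw":1},{"travel":[135,-225,0],"rot":[0,0,0],"jaw":1},{"travel":[142,-237,0],"rot":[0,0,0],"jaw":1},{"travel":[142,-237,0],"rot":[0,0,0],"jaw":1},{"travel":[142,-237,0],"rot":[0,0,0],"jaw":1},{"travel":[142,-237,0],"rot":[0,0,0],"jaw":1}]' 40; python3 - <<'E'
from h import *
s=read_state();x=R.from_rotvec(s["orientation"]).as_matrix();d=np.array([.5607,.0195,.181])-s["position"];print(s["position"],(x.T@d*1000).round(1))
E
```

```text
time: 11.17
position: [0.5605, 0.0191, 0.2829]
orientation: [3.119, 0.364, -0.001]
force: [-0.6, 0.2, 0.5]
opening: 0.0854
[0.56047535 0.01907516 0.28292062] [  0.4  -0.5 101.9]
```

```bash
python3 -m inch '[{"travel":[0,0,15],"rot":[0,0,0],"jaw":1},{"travel":[0,0,35],"rot":[0,0,0],"jaw":1},{"travel":[0,0,55],"rot":[0,0,0],"jaw":1},{"travel":[0,0,75],"rot":[0,0,0],"jaw":1},{"travel":[0,0,90],"rot":[0,0,0],"jaw":1},{"travel":[0,0,98],"rot":[0,0,0],"jaw":1},{"travel":[0,0,102],"rot":[0,0,0],"jaw":1},{"travel":[0,0,102],"rot":[0,0,0],"jaw":1},{"travel":[0,0,102],"rot":[0,0,0],"jaw":0.6},{"travel":[0,0,102],"rot":[0,0,0],"jaw":0.5},{"travel":[0,0,102],"rot":[0,0,0],"jaw":0.4},{"travel":[0,0,102],"rot":[0,0,0],"jaw":0.2},{"travel":[0,0,102],"rot":[0,0,0],"jaw":0},{"travel":[0,0,102],"rot":[0,0,0],"jaw":0},{"travel":[0,0,102],"rot":[0,0,0],"jaw":0},{"travel":[0,0,102],"rot":[0,0,0],"jaw":0}]' 60; python3 - <<'E'
from h import *
s=read_state();print(s["position"],s["force"],s["torque"],s["joints"])
E
```

```text
time: 12.5
position: [0.5617, 0.0183, 0.1834]
orientation: [3.114, 0.365, 0.006]
force: [1.0, -5.7, 2.6]
opening: 0.0384
[0.56172912 0.01828457 0.18343928] [ 1.04034115 -5.74287468  2.64904139] [-1.03465693 -0.03728286  0.01157673] [-0.06533756  0.1348291   1.45721034 -0.00554529  1.54481941  1.27224535]
```

```bash
python3 -m inch '[{"travel":[0,1,0],"rot":[0,0,0],"jaw":0},{"travel":[0,1,0],"rot":[0,0,-1],"jaw":0},{"travel":[0,1,0],"rot":[0,0,-3],"jaw":0},{"travel":[0,1,0],"rot":[0,0,-6],"jaw":0},{"travel":[0,1,0],"rot":[0,0,-9],"jaw":0},{"travel":[0,1,0],"rot":[0,0,-13],"jaw":0},{"travel":[0,1,0],"rot":[0,0,-17],"jaw":0},{"travel":[0,1,0],"rot":[0,0,-21],"jaw":0},{"travel":[0,1,0],"rot":[0,0,-25],"jaw":0},{"travel":[0,1,0],"rot":[0,0,-29],"jaw":0},{"travel":[0,1,0],"rot":[0,0,-33],"jaw":0},{"travel":[0,1,0],"rot":[0,0,-37],"jaw":0},{"travel":[0,1,0],"rot":[0,0,-41],"jaw":0},{"travel":[0,1,0],"rot":[0,0,-45],"jaw":0},{"travel":[0,1,0],"rot":[0,0,-49],"jaw":0},{"travel":[0,1,0],"rot":[0,0,-52],"jaw":0},{"travel":[0,1,0],"rot":[0,0,-55],"jaw":0},{"travel":[0,1,0],"rot":[0,0,-57],"jaw":0},{"travel":[0,1,0],"rot":[0,0,-58],"jaw":0},{"travel":[0,1,0],"rot":[0,0,-58],"jaw":0}]' 60; python3 - <<'E'
from h import *
s=read_state();print(s["position"],s["force"],s["torque"],s["joints"],R.from_rotvec(s["orientation"]).as_matrix().round(3).tolist())
E
```

```text
time: 14.17
position: [0.5617, 0.0184, 0.1835]
orientation: [2.545, 1.832, 0.002]
force: [-1.0, -7.2, 5.4]
opening: 0.0384
[0.56169333 0.01836881 0.18346408] [-0.98485191 -7.19866458  5.40200868] [-0.98381656 -0.0620719  -0.03905717] [-0.06633412  0.13498297  1.45698062 -0.00343397  1.54546707  0.25674984] [[0.317, 0.948, 0.004], [0.948, -0.317, -0.004], [-0.002, 0.005, -1.0]]
```

```bash
python3 -m inch '[{"travel":[0,0,0],"rot":[0,0,-1],"jaw":0},{"travel":[0,0,0],"rot":[0,0,-3],"jaw":0},{"travel":[0,0,0],"rot":[0,0,-6],"jaw":0},{"travel":[0,0,0],"rot":[0,0,-9],"jaw":0},{"travel":[0,0,0],"rot":[0,0,-13],"jaw":0},{"travel":[0,0,0],"rot":[0,0,-17],"jaw":0},{"travel":[0,0,0],"rot":[0,0,-21],"jaw":0},{"travel":[0,0,0],"rot":[0,0,-25],"jaw":0},{"travel":[0,0,0],"rot":[0,0,-29],"jaw":0},{"travel":[0,0,0],"rot":[0,0,-33],"jaw":0},{"travel":[0,0,0],"rot":[0,0,-37],"jaw":0},{"travel":[0,0,0],"rot":[0,0,-41],"jaw":0},{"travel":[0,0,0],"rot":[0,0,-45],"jaw":0},{"travel":[0,0,0],"rot":[0,0,-49],"jaw":0},{"travel":[0,0,0],"rot":[0,0,-52],"jaw":0},{"travel":[0,0,0],"rot":[0,0,-55],"jaw":0},{"travel":[0,0,0],"rot":[0,0,-57],"jaw":0},{"travel":[0,0,0],"rot":[0,0,-57],"jaw":0},{"travel":[0,0,0],"rot":[0,0,-57],"jaw":0}]' 60; python3 - <<'E'
from h import *
s=read_state();print(s["position"],s["force"],s["torque"],s["joints"][5])
a=np.array([.5605,.0200])
for n in("side","top"):
    c=snap(n,n+"6");u,v=map(int,proj(c,[*a,.1]))
    i=cv2.cvtColor(c["image"],cv2.COLOR_RGB2BGR)[max(0,v-90):v+90,u-100:u+100];cv2.imwrite(f"pics/{n}6c.png",cv2.resize(i,None,fx=2,fy=2))
    b=cv2.inRange(cv2.cvtColor(c["image"],cv2.COLOR_RGB2HSV),(100,120,60),(125,255,255))
    N,_,st,ce=cv2.connectedComponentsWithStats(b)
    for k in range(1,N):
        if st[k,4]>30:
            p=onz(c,*ce[k],.096)[:2]-a
            if np.hypot(*p)<.2: print(n,ce[k].round(1),st[k].tolist(),np.hypot(*p).round(4),np.degrees(np.arctan2(p[1],p[0])).round(1))
x,y=[cv2.imread(f"pics/{n}6c.png") for n in("side","top")];h=min(len(x),len(y));cv2.imwrite("pics/c6.png",np.hstack([x[:h],y[:h]]))
E
```

```text
time: 15.75
position: [0.5616, 0.0184, 0.1834]
orientation: [1.364, 2.825, -0.002]
force: [-1.7, -5.9, 5.6]
opening: 0.0385
[0.56156931 0.01839824 0.18342345] [-1.67479581 -5.94961481  5.55049088] [-0.56293995 -0.12486377  0.04386723] -0.7375521900135347
side [367.4 223. ] [358, 217, 20, 12, 179] 0.1881 32.6
side [279.7 232.2] [274, 227, 12, 12, 112] 0.1104 129.5
side [340.6 235.6] [336, 230, 10, 12, 100] 0.0978 34.4
side [279.9 255.9] [274, 250, 12, 13, 130] 0.0759 -173.9
side [344.7 265.1] [333, 255, 25, 21, 428] 0.0923 -38.3
side [314.3 272.3] [308, 266, 13, 14, 142] 0.0746 -90.8
top [336.5 215.3] [334, 200, 6, 30, 91] 0.0842 -31.9
top [263.6 248.4] [258, 241, 13, 15, 148] 0.0877 83.3
top [361.3 252.9] [354, 246, 16, 15, 185] 0.0884 -89.3
top [283.4 290.6] [276, 283, 16, 16, 203] 0.0834 142.8
top [331.3 293.4] [329, 287, 5, 14, 55] 0.0793 -154.5
```

View pics/c6.png

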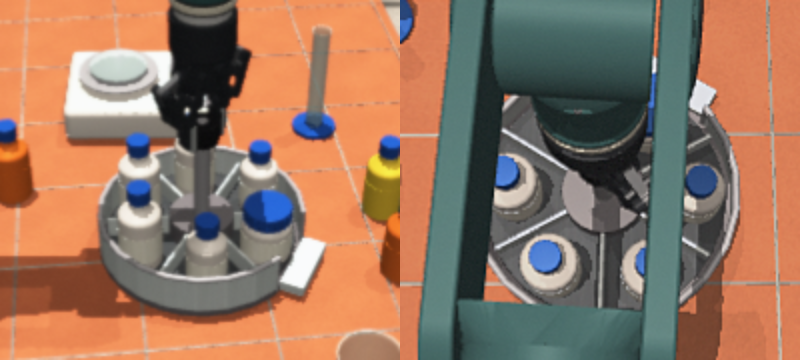

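Side view: the jar (lid at (345,265) full-frame) stands behind the opening; the ledge is right beside it. Next, a finer check of both angles.

```bash
python3 - <<'E'
from h import *
a=np.array([.5605,.0200]);deg=lambda p:np.degrees(np.arctan2(p[1],p[0])).round(1)
c=snap("top","t7")
for q,z in [((361.3,252.9),.119),((361.3,252.9),.136),((263.6,248.4),.136),((283.4,290.6),.136),((283.4,290.6),.119)]:
    p=onz(c,*q,z)[:2]-a;print("bottle after",q,z,np.hypot(*p).round(4),deg(p))
for q,z in [((361.4,247.7),.119),((288,294.7),.119),((332.6,205.6),.136)]:
    p=onz(c,*q,z)[:2]-a;print("before",q,z,np.hypot(*p).round(4),deg(p))
B=[(331.5,187.6),(368.7,207.7)];e=np.subtract(*[onz(c,*q,.023)[:2] for q in B]);print("ledge normal",deg([e[1],-e[0]]))
d=snap("side","s7")
hsv=cv2.cvtColor(d["image"],cv2.COLOR_RGB2HSV)
b=cv2.inRange(hsv,(100,120,60),(125,255,255));cs,_=cv2.findContours(b,0,cv2.CHAIN_APPROX_NONE)
L=max([k for k in cs if cv2.pointPolygonTest(k,(345,265),False)>=0],key=len)[:,0]
print("seen box",L.min(0),L.max(0))
for A in(-34,-32,-30,-28,-26):
    ctr=a+.085*np.array([np.cos(np.radians(A)),np.sin(np.radians(A))])
    P=np.array([proj(d,[ctr[0]+.029*np.cos(t),ctr[1]+.029*np.sin(t),z]) for z in(.096,.082) for t in np.linspace(0,6.28,60)])
    print(A,P.min(0).round(1),P.max(0).round(1))
# ledge in side view, white quad
l=cv2.inRange(hsv,(0,0,190),(180,60,255));l[:270]=0;l[315:]=0;l[:,:345]=0;l[:,380:]=0
ls,_=cv2.findContours(l,0,cv2.CHAIN_APPROX_NONE);k=max(ls,key=cv2.contourArea);ap=cv2.approxPolyDP(k,3,True)[:,0]
for p in ap:
    w=onz(d,*map(float,p),.023)[:2]-a;print("ledge",p,np.hypot(*w).round(4),deg(w))
# guard axis check in side: nothing
E
```

```text
bottle after (361.3, 252.9) 0.119 0.0867 -92.5
bottle after (361.3, 252.9) 0.136 0.0857 -95.0
bottle after (263.6, 248.4) 0.136 0.082 89.2
bottle after (283.4, 290.6) 0.136 0.0858 146.8
bottle after (283.4, 290.6) 0.119 0.0847 145.1
before (361.4, 247.7) 0.119 0.0872 -86.4
before (288, 294.7) 0.119 0.0866 152.2
before (332.6, 205.6) 0.136 0.0857 -25.5
ledge normal -30.0
seen box [333 255] [357 275]
-34 [330.7 254.6] [355.5 275.2]
-32 [331.2 253.9] [356.  274.5]
-30 [331.7 253.2] [356.5 273.7]
-28 [332.1 252.4] [356.9 272.9]
-26 [332.5 251.7] [357.2 272.1]
ledge [362 279] 0.1276 -14.0
ledge [351 300] 0.1307 -50.0
ledge [363 302] 0.1561 -44.7
ledge [373 283] 0.1556 -18.0
```

Turn confirmed by three bottles (115.3°, 114.7°, 115.6°), giving the jar at about -30.2° against an opening at about -30°. One last look, then hand in.

View pics/s7.png

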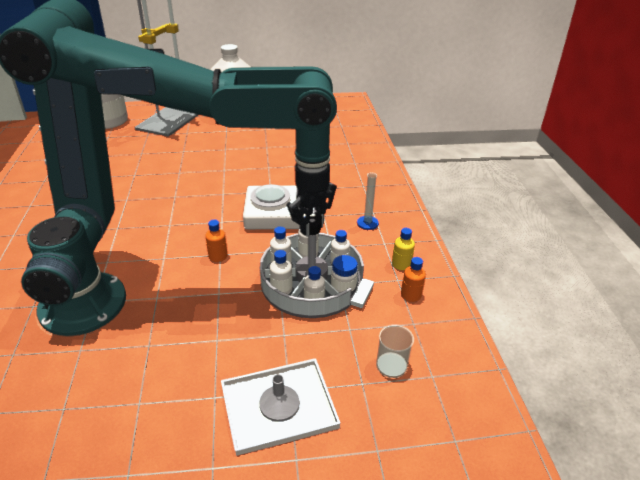

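```bash
python3 -m inch '[{"travel":[0,0,0],"rot":[0,0,0],"jaw":0},{"travel":[0,0,0],"rot":[0,0,0],"jaw":0},{"travel":[0,0,0],"rot":[0,0,0],"jaw":0},{"travel":[0,0,0],"rot":[0,0,0],"jaw":0}]' 70
```

```text
time: 16.28
position: [0.5616, 0.0184, 0.1835]
orientation: [1.364, 2.825, -0.002]
force: [-2.3, -7.4, 4.5]
opening: 0.0383
```

The funnel is upright in the tray at (279,400). The jar at (345,267) is behind the ledge at (362,292), and the bystanders have not moved.

```bash
python3 -c "
from workcell import *
print(finish_job())"
```

```text
the job is handed in; nothing more can be done
None
```

I lifted the funnel off the knob by its stem and stood it mouth-down near the middle of the white tray. I then gripped the knob, turned the carousel about +115°, and handed in with the knob still held at a 70 N grip setting, after about 16 s of robot time.

**Jar in the opening:** The wrist and the bottle positions agree on the turn (wrist 115.2°, three bottles 114.7–115.6°). That puts the jar at about -30.2°, against -29.6 to -30.0° for the opening from the top view.

**Where the checks disagreed:** The side camera read both the jar and the ledge roughly 1–4° further round. That leaves them about 2° (3 mm) apart, close to the 2 mm calibration error, so I did not correct for it. At the end the jar's lid was partly hidden from the top camera, so its final angle comes mainly from the turn itself.

**Other last checks:** The final picture shows the funnel upright in the tray and the bystanders standing where they were. Force on the gripper was about 9 N, mostly sideways, from about 1 mm of misalignment with the knob, well under the limits.

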